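Ballast a telescopic camera stand and hold its mast fully out

TASK

Get the little telescopic camera stand on the hob cover ready: one steel ballast plate already lies on the rubber pad of its foot; stack the other one squarely on top of it and let go. Then take the mast's grey head so that your grip squeezes its orange button in, pull the mast straight up past the first stop to the second stop, its full length, without lifting the foot off the board, and finish still holding it there with the button squeezed in. Leave the two spice jars and the pot where they stand.

Things in the scene. Friction and masses are not known exactly. Their poses are not given: they have to be found in the camera images.
- stand: camera stand, loose, 0.7 kg without its mast. Origin: on the mast's axis at the underside of the foot, which stands on the fixed wooden cover board (board top at z = 0.018). Own z up; own x runs along the dark foot from the mast towards the rubber pad. Foot 235 x 110 x 8 mm, from x = -55 to +180 mm, y = +-55 mm. The outer tube (29 mm wide, black collar 36 mm wide at its top) rises to 120 mm above the origin
- pad (a point): centre of the top face of the black rubber pad on the foot, 94 x 64 mm (long side along the stand's x), 125 mm along the stand's x from the mast's axis, 10 mm above the foot's underside; axes as the stand's
- plate_a_center (a point): centre of the flat steel ballast plate, blue panel on top, that already lies loose on the pad, long side along the stand's x; 90 (own x) x 60 (own y) x 18 mm (z), about 0.7 kg (0.56 to 0.88)
- plate_b_center (a point): centre of the other ballast plate, exactly like the first, lying on the board; it goes on top, either way round
- grip (a point): centre of the grey head on top of the mast, 36 (stand's x) x 40 (stand's y) x 48 mm high; axes as the stand's; a mounting disc and a screw stand 7 mm above the head's top. With the mast down it is 150 mm above the foot's underside (0.168 above z = 0) and rises with the mast
- button_face (a point): centre of the outer face of the round orange release button, 19 mm in diameter, half-way up the head's face that looks away from the pad (stand's -x); it stands 6 mm proud when out and looks to the stand's -x. Grip the head along the stand's x, one finger on the button, the other on the opposite face (42 mm across with the button out)
- button (a joint): how far the button is pressed in, m: 0 out, 0.005 fully in; sprung out, about 2 N to start and 6 N fully in. The latch is free from about 0.003
- mast (a joint): how far the mast is drawn up, m: 0 down, 0.050 first stop, 0.100 second stop (hard end of travel). With the button out the mast is locked down, and catches at the first stop on the way up; keep the button in to pass both. Drawing takes about 3 N; the mast weighs 0.2 kg and, let go, sinks back (to about 0.06 if the button is out, where it rests on the first catch). Pulling hard against a stop lifts the stand
- jar_red_center (a point): centre of a spice jar with red label and black cap, 43 mm wide, 115 mm high, loose, at the back of the board; leave alone
- jar_brown_center (a point): centre of a spice jar with brown label and dark cap, 43 mm wide, 108 mm high, loose, at the back of the board; leave alone
- pot_center (a point): centre of a yoghurt pot, 72 mm wide, 71 mm high, loose, at the back right of the board; leave alone

How it is judged:
By the outcome, as a careful person would: the job done as asked, in the order asked, and still so for the second after the job is handed in, while the arm keeps its last pose, push and grip.
It also fails if it takes over 58 s, if anything falls off the work surface, if the arm or the gripper's body presses on something with over 40 N, if the wrist force passes 120 N, or if a joint passes its speed limit or range.

ROBOT

A 6-joint arm with a two-finger parallel gripper is mounted at the origin on a cart in front of the work surface, level with it; the furniture and walls round the work are solid. World frame = base frame: x ahead of the robot, y to its left, z up, the work surface at z = 0. Lengths are in m, angles in rad, forces in N, time in s.
With the tool pointing down it reaches from about 0.325 to 0.75 m from the base axis. Payload 7.6 kg.
Tool frame: the origin (TCP) lies between the finger pads; the fingertips stand 11 mm ahead of it and the grasp point (between the pads) lies 8 mm behind it; z points along the fingers, y is the line along which they close (so a half turn about z gives the same grasp; the last joint's range is limited). The gripper opens to 85 mm and grips with 20 to 120 N. Pads are 22 mm wide; open, the fingers measure 114 mm over their backs; the gripper's body (76 mm by 85 mm) begins 54 mm behind the grasp point. The pads swing forward as they close: fully open they stand 13 mm farther back than shut.
Start: joints at [1.28, 0.052, 1.401, -0, 1.689, -0.07], TCP at [0.115, 0.512, 0.242] pointing down, gripper open.
Joint ranges: [-2.9, 2.9], [-0.91, 2.17], [0.12, 2.37], [-1.06, 4.2], [0.26, 2.73], [-2.93, 2.93]. Speed limits (rad/s): [2.57, 2.57, 3.01, 3.14, 3.14, 3.14].

INTERFACE

Orientations are given as a unit quaternion [w, x, y, z].
In Python, from cell import ctrl gives the robot as it stands. Calls block until the motion is done:
- ctrl.move_to(position, orientation): joint-space move of the TCP to a pose.
- ctrl.servo_line(position, feed=0.15, ori=None, max_force=None): straight line of the TCP; ori=None keeps the orientation; feed is the mean speed in m/s. With max_force (N) it stops when the force on the tool has changed by that much, and returns True; else False.
- ctrl.move_joints(angles): joint-space move.
- ctrl.command_gripper(opening): opening from 0.0 (shut) to 1.0 (fully open); the grip force is fixed at half the most; returns when the fingers have stopped.
- ctrl.hold(seconds).
- ctrl.ik(position, orientation): joint angles nearest the present ones, or None.
- ctrl.snapshot(name): name is "scene" or "side" or "wrist"; returns the picture (480x640x3 uint8, red, green, blue); there is no depth.
- ctrl.camera_params(name): a dict with "fovy" (degrees; the focal length in pixels is half the picture's height over the tangent of half this angle, whatever the lens; pixels are square), "cx", "cy" (the principal point, pixels), "xyz" and "rotation" of the camera in the world. Camera axes: x right, y up, looking along -z (the intrinsics and any distortion apply to the point x, -y, -z); pixel columns grow to the right and rows downward; lengths in m; the calibration is good to about 2 mm. The wrist camera is an equidistant fisheye: a pixel r from the principal point sees the ray r / f radians off the axis. A picture is of the moment at which its call begins: read the wrist's pose just before it. camera_params takes no time and is no camera call; for the wrist camera it gives the pose at the moment of the call.
A pose or a line that the arm cannot do raises ctrl.MotionError and nothing moves.
- ctrl.close_job(): hands the job in; it is judged then, once.
Readings, each from a call of its own:
- ctrl.current_time_s(): time.
- ctrl.current_q(): joint angles.
- ctrl.current_qd(): joint speeds.
- ctrl.current_joint_torque(): joint torques, N m.
- ctrl.current_tool_pos(): TCP position.
- ctrl.current_tcp_rot(): TCP orientation.
- ctrl.current_contact_force(): force on the tool from outside, world axes, zero at the start.
- ctrl.current_wrist_torque(): the same for the moment, N m.
- ctrl.current_grip_width(): opening from 0.0 (shut) to 1.0 (fully open).
- ctrl.current_gripper_force(): force on a finger pad.
Only numpy, scipy, OpenCV 4.12 (cv2) and the standard library are available. Lean on these libraries where they do the work, as an engineer would, in place of code of your own. Each camera call takes 0.05 s, during which the arm holds its last target. There are 200 camera calls.

## Working session

There is one attempt and no reset: what is moved stays moved. The work goes in short steps, each a Python script; the robot and the scene stay as the last script left them, time stands still between calls to the robot, and variables do not carry over. Pictures are saved under pics/ and viewed, at most 13 in all, crops included, and the job is handed in when it is done.

```bash
mkdir -p pics; ls; python3 - <<'E'
from cell import ctrl
import cv2,numpy as np
for n in ["scene","side","wrist"]:
    p=ctrl.camera_params(n); im=ctrl.snapshot(n)
    cv2.imwrite(f"pics/{n}0.png",im[:,:,::-1]); print(n,p)
print(ctrl.current_time_s(), ctrl.current_tcp_rot())
E
```

```text
pics
scene {'fovy': 49.893004807883365, 'cx': 318.7090663339781, 'cy': 240.01299863775643, 'xyz': array([0.71418729, 0.44880257, 1.01287256]), 'rotation': array([0.11446684, 0.03370053, 0.25469155, 0.95963213])}
side {'fovy': 53.96494680748714, 'cx': 311.95248836308497, 'cy': 231.01298923389018, 'xyz': array([0.65677015, 0.41417182, 0.81983399]), 'rotation': array([0.05322223, 0.01992664, 0.29307224, 0.9543998 ])}
wrist {'fovy': 65.70646984690485, 'cx': 322.45349796990797, 'cy': 243.1464222116326, 'xyz': array([0.04138051, 0.52945657, 0.37341924]), 'rotation': array([ 0.7712308 , -0.11972717, -0.09486208,  0.61795602])}
0.15 [-1.04057022e-04  1.10188294e-01  9.93910554e-01 -5.82882521e-04]
```

View pics/scene0.png

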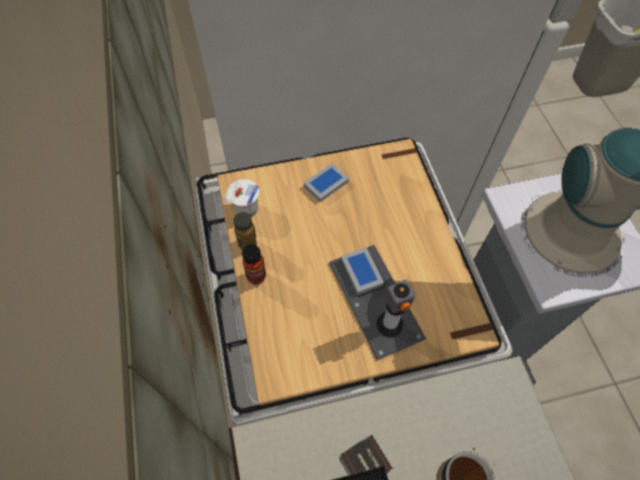

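View pics/side0.png

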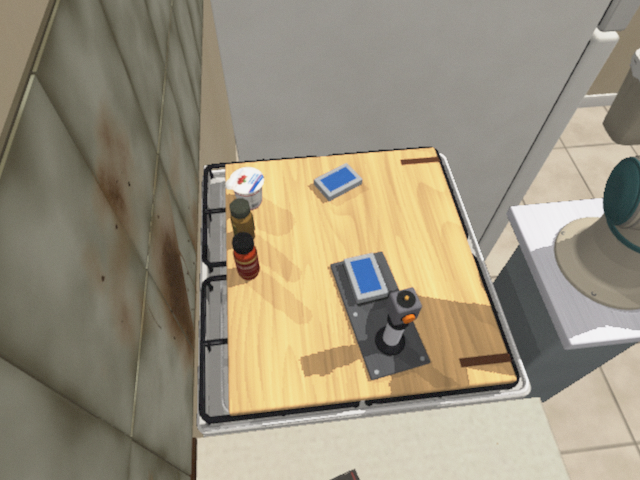

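View pics/wrist0.png

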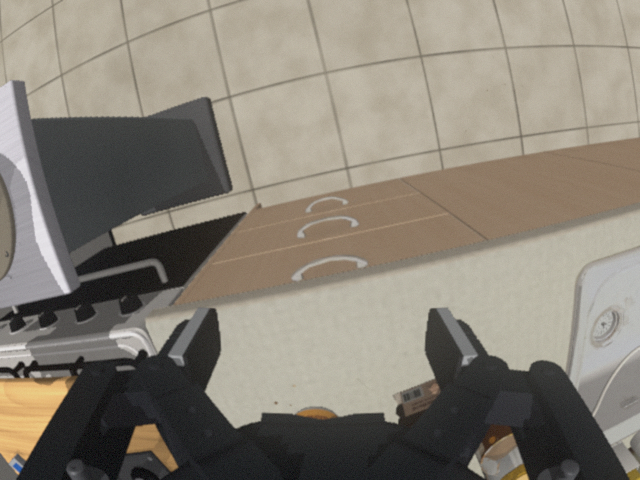

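The scene view shows plate A's blue panel at about (363,270), plate B at (327,182), the grey head at (400,292) and the orange button at (405,307). The side view shows the same layout: A (367,275), B (338,181), button (409,318). The pot and jars are at the left (back). The wrist view looks off the work.

```bash
cat > h.py <<'E'
import numpy as np, cv2
from scipy.spatial.transform import Rotation as R
def rays(p,uv,fish=False):
    uv=np.atleast_2d(np.asarray(uv,float)); f=240/np.tan(np.radians(p["fovy"])/2)
    d=(uv-[p["cx"],p["cy"]])
    if fish:
        r=np.linalg.norm(d,axis=1); t=r/f; s=np.sin(t)/np.maximum(r,1e-9)
        v=np.c_[d[:,0]*s,-d[:,1]*s,-np.cos(t)]
    else: v=np.c_[d[:,0]/f,-d[:,1]/f,-np.ones(len(d))]
    w,x,y,z=p["rotation"]
    return R.from_quat([x,y,z,w]).apply(v)
def onplane(p,uv,z,fish=False):
    v=rays(p,uv,fish); c=np.array(p["xyz"])
    return (c+v*((z-c[2])/v[:,2])[:,None])[:,:2]
def blobs(im,lo,hi,amin=30):
    m=cv2.inRange(cv2.cvtColor(im,cv2.COLOR_RGB2HSV),lo,hi)
    cs,_=cv2.findContours(m,cv2.RETR_EXTERNAL,cv2.CHAIN_APPROX_NONE)
    return sorted([c[:,0,:] for c in cs if cv2.contourArea(c)>amin],key=lambda c:-cv2.contourArea(c))
def rect(pts):   # centre, size(long,short) mm, angle of long side deg
    (c,(w,h),_)=r=cv2.minAreaRect((pts*1000).astype(np.float32))
    b=cv2.boxPoints(r); e=max([b[1]-b[0],b[2]-b[1]],key=np.linalg.norm)
    return np.array(c)/1000,sorted((w,h))[::-1],np.degrees(np.arctan2(e[1],e[0]))
BLUE=((100,120,60),(125,255,255)); ORANGE=((5,170,120),(18,255,255)); DARK=((0,0,20),(180,90,95))
def closest(c1,v1,c2,v2):
    A=np.c_[v1,-v2]; t=np.linalg.lstsq(A,c2-c1,rcond=None)[0]
    a,b=c1+t[0]*v1,c2+t[1]*v2; return (a+b)/2,np.linalg.norm(a-b)
E
python3 - <<'E'
from cell import ctrl
from h import *
np.set_printoptions(precision=4,suppress=True)
o={}
for n in ["scene","side"]:
    p=ctrl.camera_params(n); im=cv2.imread(f"pics/{n}0.png")[:,:,::-1].copy()
    for c in blobs(im,*BLUE,amin=200)[:4]:
        uv=c.mean(0)
        for z in(0.046,0.036): print(n,"blue",uv,z,*rect(onplane(p,c,z)))
    for c in blobs(im,*ORANGE,amin=20)[:3]:
        print(n,"orange",c.mean(0),len(c),onplane(p,c.mean(0),.168)); 
    im2=im[230:380,325:435]
    m=cv2.inRange(cv2.cvtColor(im2,cv2.COLOR_RGB2HSV),(0,0,0),(180,110,110))
    cs,_=cv2.findContours(m,cv2.RETR_EXTERNAL,cv2.CHAIN_APPROX_NONE)
    c=max(cs,key=cv2.contourArea)[:,0,:]+[325,230]
    print(n,"foot",*rect(onplane(p,c,.026)))
E
```

```text
scene blue [362.0854 268.8293] 0.046 [0.5057 0.0004] [66.52491760253906, 36.82246780395508] -82.00153
scene blue [362.0854 268.8293] 0.036 [ 0.5036 -0.0042] [67.21295928955078, 37.20328903198242] -82.0015
scene blue [325.7541 179.8197] 0.046 [ 0.5234 -0.2395] [65.18885803222656, 35.64389419555664] 27.089388
scene blue [325.7541 179.8197] 0.036 [ 0.5214 -0.2466] [65.86306762695312, 36.012577056884766] 27.089375
scene orange [405.4  305.15] 20 [[0.4773 0.1446]]
scene foot [0.4821 0.0645] [234.14083862304688, 134.6932830810547] -80.577545
side blue [365.3196 275.1959] 0.046 [0.5043 0.002 ] [67.37516784667969, 38.114990234375] -81.949135
side blue [365.3196 275.1959] 0.036 [ 0.5023 -0.0034] [68.24581909179688, 38.607582092285156] -81.94917
side blue [338.  178.7] 0.046 [ 0.5215 -0.236 ] [66.2723388671875, 37.493553161621094] 28.955261
side blue [338.  178.7] 0.036 [ 0.5197 -0.2444] [67.12876892089844, 37.97806167602539] 28.955261
side orange [408.5357 317.9643] 28 [[0.4771 0.1461]]
side orange [249.5625 254.1562] 32 [[0.7076 0.0091]]
side foot [0.4808 0.065 ] [232.39505004882812, 132.55426025390625] -80.339806
```

```bash
cat >> h.py <<'E'
def quat(tdeg):
    a=np.radians(tdeg)/2; return [0,np.cos(a),np.sin(a),0]
def ux(tdeg): return np.array([np.cos(np.radians(tdeg)),np.sin(np.radians(tdeg)),0])
E
python3 - <<'E'
from cell import ctrl
from h import *
np.set_printoptions(precision=4,suppress=True)
p=ctrl.camera_params("wrist"); T=np.array(ctrl.current_tool_pos())
print("axis hit at z=.04 rel TCP", onplane(p,[p["cx"],p["cy"]],.04,True)-T[:2], ux(167.4))
# look at the stand: camera target = middle of foot, from t=188
v=rays(p,[p["cx"],p["cy"]],True)[0]; r=np.array(p["xyz"])-T
print(v,r)
# in tool frame terms (x along tool x)
X=ux(167.4); fwd=v@X; 
z=0.33; h=z+r[2]-.05; d=(r@X)+h*fwd/-v[2]
t=188; tgt=np.array([.493,.08])
pos=np.r_[tgt-d*ux(t)[:2]*0.7,z]; print("pos",pos,d)
for tt in (188,98,8):
    pos=np.r_[tgt-0.7*d*ux(tt)[:2],z]; print(tt,pos,ctrl.ik(pos,quat(tt)))
E
```

```text
axis hit at z=.04 rel TCP [[ 0.0295 -0.0061]] [-0.9759  0.2181  0.    ]
[ 0.2944 -0.0672 -0.9533] [-0.0735  0.0174  0.1319]
pos [0.4549 0.0747 0.33  ] -0.05489351427828763
188 [0.4549 0.0747 0.33  ] [ 0.0825 -0.1311  1.406  -0.      1.8667 -1.6279]
98 [0.4877 0.1181 0.33  ] [ 0.1639 -0.0157  1.2965 -0.      1.8608  0.0243]
8 [0.5311 0.0853 0.33  ] [ 0.0907  0.0873  1.1909 -0.      1.8634  1.5219]
```

```bash
python3 - <<'E'
from cell import ctrl
from h import *
ctrl.move_to([0.50,0.07,0.36],quat(188))
p=ctrl.camera_params("wrist"); im=ctrl.snapshot("wrist"); cv2.imwrite("pics/w1.png",im[:,:,::-1])
import pickle; pickle.dump(p,open("w1.pkl","wb"))
ctrl.move_to([0.5205,-0.2455,0.25],quat(28))
p=ctrl.camera_params("wrist"); im=ctrl.snapshot("wrist"); cv2.imwrite("pics/w2.png",im[:,:,::-1])
pickle.dump(p,open("w2.pkl","wb"))
np.set_printoptions(precision=4,suppress=True)
for k,z in(("w1",.046),("w2",.036)):
    p=pickle.load(open(k+".pkl","rb")); im=cv2.imread(f"pics/{k}.png")[:,:,::-1].copy()
    for c in blobs(im,*BLUE,amin=400)[:4]: print(k,"blue",c.mean(0),*rect(onplane(p,c,z,True)))
    for c in blobs(im,*ORANGE,amin=20)[:4]: print(k,"orange",c.mean(0),len(c),onplane(p,c.mean(0),.168,True))
print(ctrl.current_time_s())
E
```

```text
w1 blue [266.1697 189.2485] [0.5062 0.0014] [67.77818298339844, 37.25569152832031] -82.550026
w1 blue [ 97.1681 180.6975] [ 0.5198 -0.2393] [65.30596923828125, 36.060951232910156] 27.520586
w1 orange [633.2857 420.3214] 28 [[0.7732 0.6618]]
w1 orange [223.0526 356.6842] 19 [[ 0.6688 -0.0134]]
w2 blue [322.9014 210.9343] [ 0.5218 -0.2458] [67.89265441894531, 37.90093994140625] 27.385056
w2 blue [100.3882 119.3353] [0.5038 0.0077] [70.60582733154297, 39.67576217651367] -82.07302
4.3083
```

View pics/w1.png

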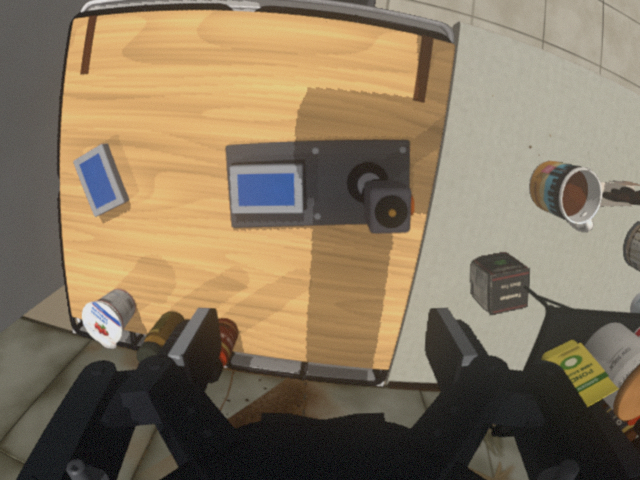

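View pics/w2.png

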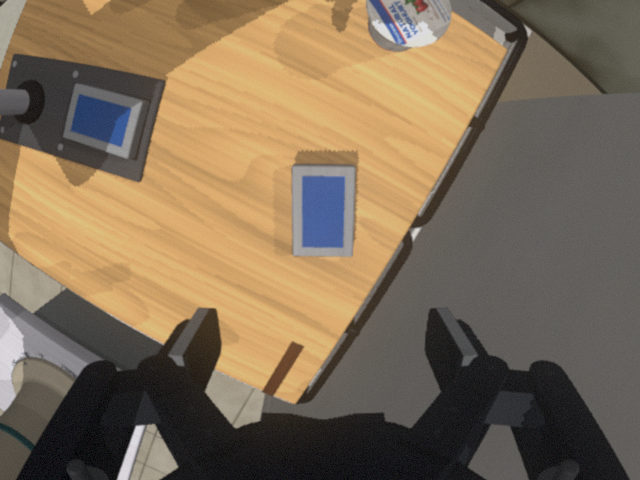

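w1 shows the foot with corners at about (226,146), (410,140) and (231,228), plate A at (266,189) and the head's screw at (391,212). w2 shows plate B at (323,211), clear of other things.

```bash
python3 - <<'E'
from cell import ctrl
from h import *
import pickle
np.set_printoptions(precision=4,suppress=True)
p=pickle.load(open("w1.pkl","rb"))
f=onplane(p,[[226,146],[410,140],[231,228]],.026,True); print("foot",f, np.degrees(np.arctan2(*(f[0]-f[1])[::-1])),np.linalg.norm(f[0]-f[1]),np.linalg.norm(f[0]-f[2]))
s=onplane(p,[[391,212]],.199,True); print("screw",s)
A=np.array([.5055,.0012]); print("pad->mast",A-.125*ux(-82.2)[:2], "dist",np.linalg.norm(A-s[0]),np.degrees(np.arctan2(*(A-s[0])[::-1])))
# pick B, 10 mm off centre away from tool x
t=27.7; q=quat(t); B=np.r_[.521,-.2457,0]-.010*ux(t)
ctrl.move_to(B+[0,0,.10],q)
ctrl.servo_line(B+[0,0,.033],.08,max_force=8)
print(ctrl.current_tool_pos(), ctrl.current_contact_force())
ctrl.command_gripper(0.0)
print("grip",ctrl.current_grip_width(),ctrl.current_gripper_force(),ctrl.current_contact_force())
ctrl.servo_line(B+[0,0,.16],.12)
print(ctrl.current_grip_width(),ctrl.current_contact_force(),ctrl.current_tool_pos(),ctrl.current_time_s())
im=ctrl.snapshot("wrist"); cv2.imwrite("pics/w3.png",im[:,:,::-1])
E
```

```text
foot [[ 0.4605 -0.0584]
 [ 0.4207  0.1708]
 [ 0.5674 -0.0421]] -80.13871311533899 0.23263567348052067 0.10809021077516459
screw [[0.4827 0.1248]]
pad->mast [0.4885 0.125 ] dist 0.12564653552262797 -79.5361464226374
[ 0.5125 -0.2506  0.0336] [ 0.8684  0.2459 -1.3366]
grip 0.6811173676526444 66.30505084991455 [-1.0229  1.0073  5.3772]
0.677529442321189 [-0.1476 -0.7208 -6.2269] [ 0.5116 -0.2501  0.1587] 7.5167
```

View pics/w3.png

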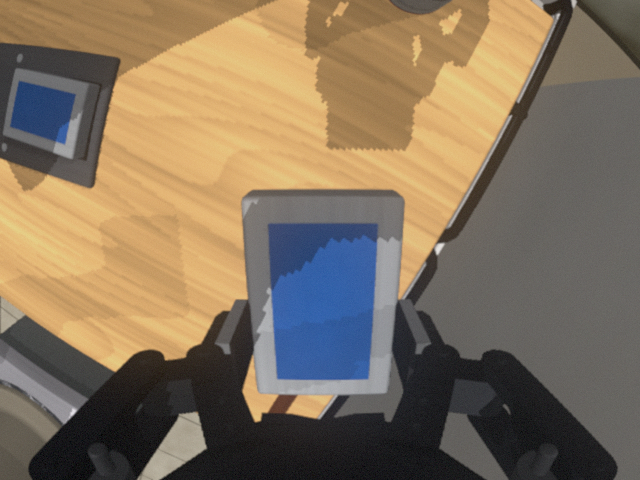

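w3 shows plate B held across its short side between the pads, panel centre about (323,302), level and off-centre as planned. Next I measure it in the hand, then carry it.

```bash
python3 - <<'E'
from cell import ctrl
from h import *
np.set_printoptions(precision=4,suppress=True)
T=np.array(ctrl.current_tool_pos()); p=ctrl.camera_params("wrist"); im=cv2.imread("pics/w3.png")[:,:,::-1].copy()
c=[c for c in blobs(im,(100,110,30),(130,255,255),3000)][0]
w,x,y,z=ctrl.current_tcp_rot(); X=R.from_quat([x,y,z,w]).as_matrix()[:,0]; t=np.degrees(np.arctan2(X[1],X[0]))
cc,sz,an=rect(onplane(p,c,T[2]+.0024,True)); d=cc-T[:2]; Y=ux(t-90)[:2]
off=np.array([d@ux(t)[:2],d@Y]); print("in hand",off,sz,"rel ang",an-t,t)
A=np.array([.5055,.0012]); 
rel=(an-t+90)%180-90
if abs(rel)>4: rel=0
tt=98.2-rel; g=A-off[0]*ux(tt)[:2]-off[1]*ux(tt-90)[:2]; print("goal",g,tt)
np.save("goal.npy",np.r_[g,tt])
ctrl.move_to(np.r_[g,.16],quat(tt))
print(ctrl.current_tool_pos(),ctrl.current_contact_force())
cv2.imwrite("pics/sc4.png",ctrl.snapshot("side")[150:400,250:500,::-1].repeat(2,0).repeat(2,1))
print(ctrl.current_time_s())
E
```

```text
in hand [0.0105 0.0006] [69.43082427978516, 39.585723876953125] rel ang 0.11722062942320832 27.701121579439096
goal [ 0.5063 -0.0093] 98.0827793705768
[ 0.5065 -0.0101  0.1599] [-0.2394 -0.7398 -5.6664]
8.5667
```

View pics/sc4.png

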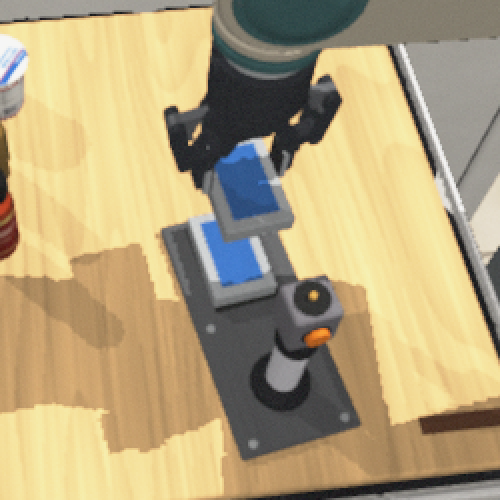

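The side view shows B held above plate A, aligned and clear of the mast. Now I lower it to contact.

```bash
python3 - <<'E'
from cell import ctrl
from h import *
np.set_printoptions(precision=4,suppress=True)
g=np.load("goal.npy"); q=quat(g[2])
print(ctrl.servo_line([g[0],g[1],.075],.10,max_force=8), ctrl.current_contact_force())
print(ctrl.servo_line([g[0],g[1],.0595],.02,max_force=4), ctrl.current_tool_pos(),ctrl.current_contact_force())
ctrl.command_gripper(0.85); print(ctrl.current_grip_width(),ctrl.current_contact_force())
T=np.array(ctrl.current_tool_pos())
ctrl.servo_line([T[0],T[1],.20],.15)
b=np.array([.5063,.0012])
ctrl.move_to([.50,.07,.38],quat(188))
p=ctrl.camera_params("wrist"); im=ctrl.snapshot("wrist"); cv2.imwrite("pics/w5.png",im[:,:,::-1])
for c in blobs(im,*BLUE,amin=400)[:2]: print("blue",c.mean(0),*rect(onplane(p,c,.064,True)))
import pickle; pickle.dump(p,open("w5.pkl","wb")); print(ctrl.current_time_s())
E
```

```text
False [-0.0507 -0.4513 -5.7561]
True [ 0.5062 -0.0093  0.0621] [-0.5537 -1.0062  5.8549]
0.849985476615777 [ 0.721  -0.9119 -0.2038]
blue [265.5951 189.411 ] [ 0.5061 -0.0005] [67.27767944335938, 37.17872619628906] -82.54624
12.9
```

View pics/w5.png

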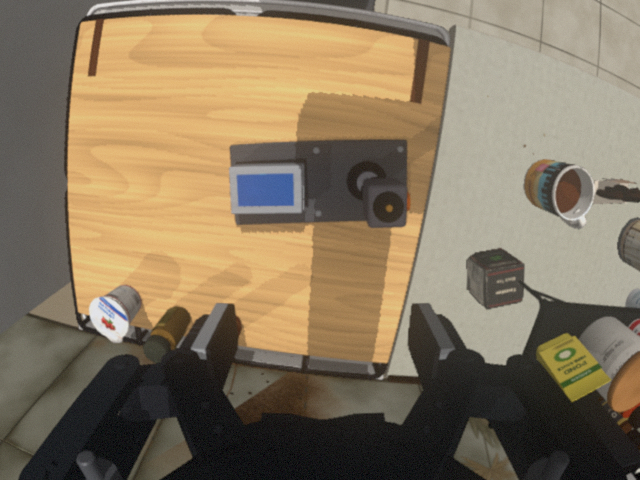

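w5 shows B stacked squarely on A, panel at (265,189), measured about 2 mm from A's centre. The head's screw is at (389,209).

```bash
python3 - <<'E'
from cell import ctrl
from h import *
import pickle
np.set_printoptions(precision=4,suppress=True)
p=pickle.load(open("w5.pkl","rb"))
f=onplane(p,[[230,146],[407,140]],.026,True); an=np.degrees(np.arctan2(*(f[0]-f[1])[::-1]))
s=onplane(p,[[389.5,209]],.199,True)[0]; print("foot",an,np.linalg.norm(f[0]-f[1]),"screw",s)
sx=ux(-80.3); t=189.7; q=quat(t)
m=np.r_[(s+[.4827,.1248])/2,0]; print("mast",m)
g=m-.0005*sx
ctrl.command_gripper(1.0)
ctrl.move_to(g+[0,0,.27],q)
im=ctrl.snapshot("wrist"); cv2.imwrite("pics/w6.png",im[:,:,::-1])
print(ctrl.servo_line(g+[0,0,.157],.08,max_force=6), ctrl.current_tool_pos(), ctrl.current_contact_force())
f0=np.array(ctrl.current_contact_force())
for o in (.6,.56,.53,.5,.48,.46):
    ctrl.command_gripper(o)
    d=np.array(ctrl.current_contact_force())-f0
    print(o,ctrl.current_grip_width(),ctrl.current_gripper_force(),"along x",d@sx,d)
    if abs(d@sx)>2: break
print(ctrl.current_time_s())
E
```

```text
foot -80.1788173499335 0.23267241531233995 screw [0.484  0.1264]
mast [0.4834 0.1256 0.    ]
False [0.4835 0.1261 0.1576] [-0.2363  0.328   0.3669]
0.6 0.6014580408272134 0.0 along x 0.37806003586821746 [ 0.4308 -0.3099  0.4645]
0.56 0.5633859575931627 0.0 along x -0.04408995434192396 [-0.2838 -0.0038 -0.0488]
0.53 0.529884362691333 1.1045830696821213 along x -2.3335036085686838 [-1.4338  2.1223 -0.3239]
16.2333
```

View pics/w6.png

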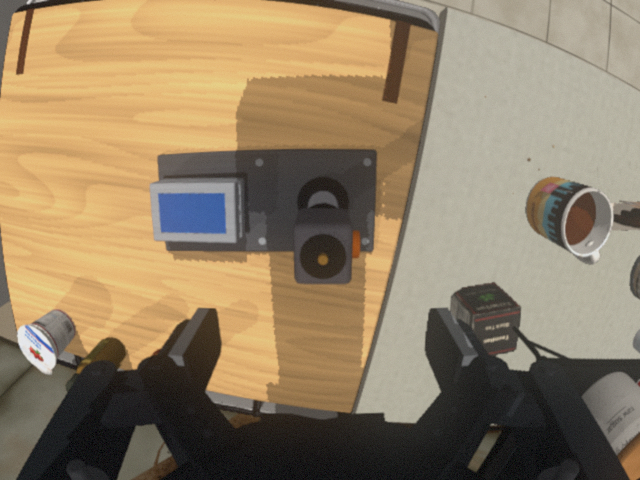

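w6 shows the gripper centred over the head (screw 322,258; button 356,243) with the stack undisturbed. The button side touched first, at 45 mm, as the geometry predicts. I go on closing.

```bash
python3 - <<'E'
from cell import ctrl
from h import *
np.set_printoptions(precision=4,suppress=True)
sx=ux(-80.3)
for o in (.49,.46,.44,0):
    ctrl.command_gripper(o)
    F=np.array(ctrl.current_contact_force())
    print(o,ctrl.current_grip_width(),ctrl.current_gripper_force(),"along x",F@sx,F)
    if o>0 and abs(F@sx)>12: break
print(ctrl.current_tool_pos(),ctrl.current_time_s())
E
```

```text
0.49 0.49279711196068643 1.77219707518816 along x -3.432537042492596 [-1.6689  3.1971  1.5413]
0.46 0.45958928134482185 2.29700043797493 along x -4.6949100014528335 [-1.3432  4.5334  2.5652]
0.44 0.43937865096778195 2.6270708441734314 along x -4.736222318779234 [-1.0795  4.6204  2.9605]
0 0.421626822044507 60.512528233230114 along x -2.7620371323497905 [-1.6602  2.5183  4.0745]
[0.4834 0.1259 0.1576] 17.1
```

```bash
python3 - <<'E'
from cell import ctrl
from h import *
np.set_printoptions(precision=4,suppress=True)
T=np.array(ctrl.current_tool_pos())
F=lambda:(np.array(ctrl.current_contact_force()),np.array(ctrl.current_tool_pos())-T,ctrl.current_grip_width())
for dz,feed,mf in((.02,.04,12),(.06,.04,12),(.095,.04,12),(.102,.01,5)):
    r=ctrl.servo_line(T+[0,0,dz],feed,max_force=mf); print(dz,r,*F())
    if r: break
ctrl.hold(.3); print(*F(),ctrl.current_time_s())
cv2.imwrite("pics/s7.png",ctrl.snapshot("side")[150:400,250:500,::-1].repeat(2,0).repeat(2,1))
p=ctrl.camera_params("wrist"); im=ctrl.snapshot("wrist")
for c in blobs(im,*BLUE,amin=400)[:2]: print("blue",c.mean(0),*rect(onplane(p,c,.064,True)))
E
```

```text
0.02 False [ 1.3367  2.9768 -0.0289] [-0.      0.      0.0199] 0.41615430751691546
0.06 False [-0.6317  2.8588 -1.2634] [-0.    0.    0.06] 0.4147993776188017
0.095 False [-0.3355  2.7005 -1.2173] [-0.     0.     0.095] 0.4105808806781878
0.102 True [ 2.5767 -0.0761 -1.0024] [-0.0002  0.      0.0993] 0.41411831760680573
[ 4.773  -3.6492 -1.6964] [-0.0002  0.0001  0.0987] 0.41115044267001744 20.7917
blue [187.3805 217.4341] [ 0.5068 -0.0003] [68.07148742675781, 38.2685432434082] -81.94404
```

View pics/s7.png

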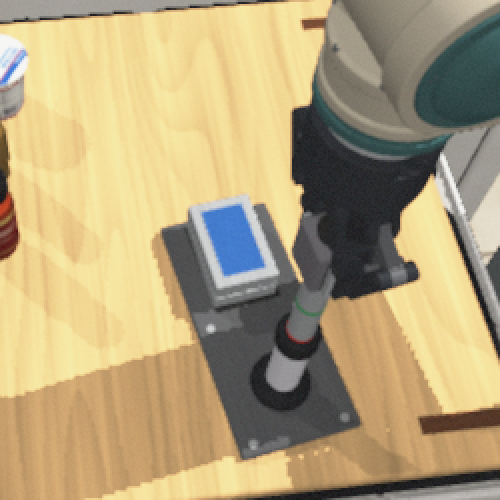

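The side view shows the mast drawn with the red ring at the collar, foot flat and stack square. The force that stopped the motion was partly sideways, so I confirm the stop with a gentle further pull, well under the roughly 20 N that would lift the stand.

```bash
python3 - <<'E'
from cell import ctrl
from h import *
np.set_printoptions(precision=4,suppress=True)
T=np.array(ctrl.current_tool_pos()); z0=T[2]-.0987
F=lambda:(np.array(ctrl.current_contact_force()),ctrl.current_tool_pos()[2]-z0,ctrl.current_grip_width())
for k in range(8):
    r=ctrl.servo_line([T[0],T[1],z0+.0992+.0006*k],.01,max_force=8); ctrl.hold(.2); f=F(); print(r,*f)
    if r or f[0][2]<-8: break
ctrl.hold(.5); print(*F(),ctrl.current_gripper_force(),ctrl.current_time_s())
E
```

```text
False [ 3.2664 -0.643  -2.9499] 0.0990517170217507 0.41432518560375753
False [ 2.2877  0.7998 -2.7102] 0.09986433478643186 0.4143024004590735
False [ 3.0237 -0.6587 -5.3201] 0.1002026485414299 0.41192235093754176
False [  2.8802  -1.2487 -12.5468] 0.10026423196845963 0.41925915822969256
[  1.0737  -0.7965 -17.6318] 0.10032032951624803 0.4165032832618057 61.902794167399406 23.1917
```

The stop is at 0.1003 m, but a pull of 17 N could tip the foot. I ease off to a light hold.

```bash
python3 - <<'E'
from cell import ctrl
from h import *
np.set_printoptions(precision=4,suppress=True)
T=np.array(ctrl.current_tool_pos()); z0=T[2]-.10032
F=lambda:(np.array(ctrl.current_contact_force()),ctrl.current_tool_pos()[2]-z0,ctrl.current_grip_width())
for dz in (.1003,.1001,.0999,.0998):
    ctrl.servo_line([T[0],T[1],z0+dz],.01); ctrl.hold(.5); f=F(); print(dz,*f)
    if f[0][2]>-6.5: break
ctrl.hold(1.0); print(*F(),ctrl.current_time_s())
cv2.imwrite("pics/s8.png",ctrl.snapshot("side")[150:400,250:500,::-1].repeat(2,0).repeat(2,1))
p=ctrl.camera_params("wrist"); im=ctrl.snapshot("wrist")
for c in blobs(im,*BLUE,amin=400)[:2]: print("blue",c.mean(0),*rect(onplane(p,c,.064,True)))
E
```

```text
0.1003 [  0.8792  -0.1745 -14.8746] 0.1002858514557245 0.4144120264535753
0.1001 [ -0.6876   0.8356 -12.2491] 0.10026650327599401 0.41979148778517755
0.0999 [-1.0634  1.2429 -8.2833] 0.10019014537362697 0.41597517860668454
0.0998 [-2.4995  1.5449 -2.4589] 0.10017923170865789 0.4163556148547778
[-2.0322  2.9989 -0.9325] 0.0998342650294512 0.41412445903045014 27.1917
blue [187.2864 217.6165] [ 0.5067 -0.0001] [67.988525390625, 38.44852828979492] -81.845085
```

View pics/s8.png

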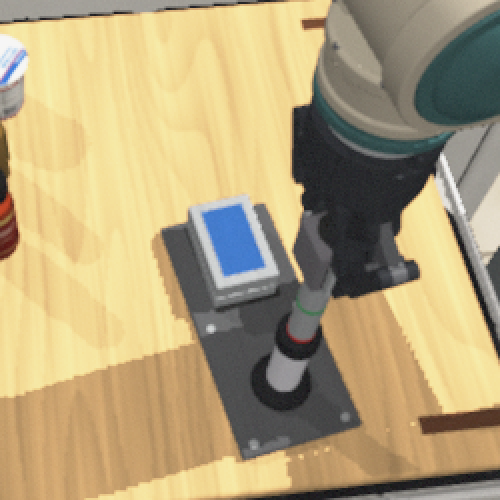

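The view shows the foot flat, the plates square and the mast fully out. The mast is within about 0.5 mm of the stop under a light hold.

```bash
python3 -c "
from cell import ctrl
print(ctrl.close_job())"
```

```text
the job is handed in; nothing more can be done
None
```

The job is handed in: the second plate is stacked within about 2 mm of the first, and the mast is drawn to within about 0.5 mm of its second stop, held with the button squeezed in. The foot looks flat in the last view, though the pull briefly reached about 17 N at the stop before I eased off; I touched neither the jars nor the pot.

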